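# Clip the amplifier board into the spring vice

### The arm

A 7-joint arm with a two-finger parallel gripper is mounted at the origin on the work surface. World frame = base frame: x ahead of the robot, y to its left, z up, the work surface at z = 0. Lengths are in m, angles in rad, forces in N, time in s.
With the tool pointing down it reaches from about 0.4 to 0.925 m from the base axis. Payload 4.1 kg.
Tool frame: the origin (TCP) lies at the very end of the fingers, on their centre line; the grasp point (between the pads) lies 19 mm behind it; z points along the fingers, y is the line along which they close (so a half turn about z gives the same grasp; the last joint's range is limited). The gripper opens to 85 mm and grips with 20 to 120 N. Pads are 22 mm wide; open, the fingers measure 114 mm over their backs; the gripper's body (76 mm by 85 mm) begins 54 mm behind the grasp point. The pads swing forward as they close: fully open they stand 13 mm farther back than shut.
Start: joints at [1.237, 0.398, 0.045, 1.537, -0.019, 1.207, -0.051], TCP at [0.151, -0.632, 0.231] pointing down, gripper open.
Joint ranges: [-2.82, 2.82], [-0.49, 2.23], [-1.37, 1.46], [0, 2.46], [-1.36, 4.5], [0.23, 2], [-2.94, 2.94]. Speed limits (rad/s): [2.57, 2.57, 3.14, 3.14, 3.14, 3.14, 3.14].

### API

Orientations are given as a unit quaternion [x, y, z, w].
In Python, from workcell import status, imaging, ticket gives the robot as it stands.
- The arm moves only by the tool play_rows, never from a script. Its argument "rows" is a list of rows, each an object of numbers: "gripper": the finger opening in m, from 0 to 0.0854; "x", "y", "z": the shift along the tool's x, y, z in m; "rx", "ry", "rz": the turn, a rotation vector about the tool's x, y, z in degrees. A call has 1 to 12 rows; each row shifts and turns the commanded pose from where the row before left it, along the tool's axes as they then stand; what a row does not reach is not made up. A row lasts 1/10 s, in which the tool goes at most 50 mm and 8.59 degrees, less where a joint would pass 70% of its speed; a pose out of reach is approached as far as the arm can. A call with a gripper value outside its range is refused whole. The fingers move at their own pace and stop on an object; "squeeze" is the grip in N (left out, the last holds). Time passes only in rows, so rows that do not move let the fingers close. It gives the time, the measured TCP pose, the force, the opening and the grip force at its end, in the units of the state.
- status.get_state(): the state, without advancing time (a new reading comes with each control period).
- imaging.capture(name): name is "scene" or "side" or "wrist"; returns a dict with "pixels" (480x640x3 uint8, red, green, blue), "camera_matrix" (3x3 intrinsics, pixels), "D" ([k1, k2, p1, p2, k3] as OpenCV has them; the pictures are not rectified), "origin" and "attitude" of the camera in the world; the wrist camera has in their place "tool_from_camera" (4x4, takes a point from camera to tool coordinates, whose origin is the TCP and whose axes are the flange's). Camera axes: x right, y down, z forward; pixel columns grow to the right and rows downward; lengths in m; the calibration is good to about 2 mm. A picture is of the moment at which its call begins: read the wrist's pose just before it. There is no depth.
- ticket.finish_job(): hands the job in; it is judged then, once.
The state is a dict: "t": time; "joint_pos": joint angles; "joint_vel": joint speeds; "tau": joint torques, N m; "ee_pos": TCP position; "ee_rot": TCP orientation; "contact_force": force on the tool from outside, world axes, zero at the start; "wrist_torque": the same for the moment, N m; "grip_width": finger opening in m; "finger_force": force on a finger pad.
Only numpy, scipy, OpenCV 4.12 (cv2) and the standard library are available. Lean on these libraries where they do the work, as an engineer would, in place of code of your own. Each camera call takes 0.05 s, during which the arm holds its last target. There are 200 camera calls.

### The job

Mount the green circuit board in the blue spring board vice so it can be worked on, heat sink up: push one end under the lip of one sprung jaw until the other end can drop down inside the opposite lip, then let the springs centre it so that it sits level on both ledges, under both lips and squarely in the middle of the jaws' width. Push gently - never more than 22 N on the vice - and find the jaws by touch, since their head can stand up to 9 mm either way along the base. Let go of the board and leave everything else on the desk as it is.

Things in the scene. Friction and masses are not known exactly. Their poses are not given: they have to be found in the camera images.
- board: loose green circuit board, 100 (its x) x 70 (its y) x 4 mm thick, about 0.2 kg, lying flat on the desk, with a finned aluminium heat sink in its middle. Origin: centre of the underside; z up. Chips beside the sink stand 2 mm above the board. Either end may go to either jaw.
- sink_top (a point): top centre of the board's heat sink, a block 34 (board's x) x 40 (board's y) mm, 28 mm tall, its top 32 mm above the board's underside; the part to grip
- vice: blue base of a spring board vice, fixed, 204 (its x) x 80 (its y) mm; origin: centre of its underside on the desk, z up. A steel head on it carries two facing sprung jaws, 60 mm wide in y, near at -x, far at +x. The head is clamped anywhere from -9 to +9 mm along the base's x: that offset is NOT in this pose; find it by touch or by eye.
- vice_mid (a point): point 40 mm above the vice's origin, level with the ledges. Each jaw, heights above the desk: ledge top at 40 mm, reaching 12 mm inward from the jaw's upright face; face from 40 to 48 mm; orange lip from 48 to 51 mm, overhanging the face 4.5 mm inward (slot 8 mm high). At rest the faces are 92 mm apart, 46 mm either side of the head's centre; the lip edges 83 mm apart.
- jaw_near (a joint): how far the jaw at the vice's -x end is pushed outward (to -x) from rest, in m, hard stop at 0.018. Its spring pushes inward with 2 N plus 1.2 N per mm. A level board hard against this face clears the other, resting lip once this jaw is pushed back 12.5 mm (17 N). Seated board: about 4 mm on both jaws.
- jaw_far (a joint): the same for the jaw at the vice's +x end: how far it is pushed outward (to +x) from rest, in m, 0 to 0.018; same spring, same shape. Nothing between or behind the jaws rises above the ledges (40 mm). More than 22 N on the vice strains it.
- key: bystander: chrome straight Morse key on a dark base, 110 x 55 x 53 mm; origin under its centre; leave alone
- transceiver: bystander: black handheld radio lying on its back, 115 x 56 x 34 mm plus aerial; origin under its centre; leave alone
- tweezers: bystander: stainless tweezers lying flat, 130 x 25 x 5 mm; origin under its centre; leave alone
- jar: bystander: capped glass jar of aluminium connectors, 68 mm across, 93 mm tall; origin under its centre; leave alone
- mug: bystander: blue ceramic mug, 80 mm across, with two red screwdrivers standing in it, 170 mm tall in all; origin under its centre; leave alone
- tray: bystander: grey divided tray of brass spacers, 110 x 80 x 22 mm; origin under its centre; leave alone
- meter: bystander: yellow hand multimeter lying flat, 150 x 78 x 44 mm; origin under its centre; leave alone
Things that resemble listed ones, but are neither listed nor needed, are in the scene too. What is meant by the vice is not red, and is the smaller of those in its own colour. Of the things like the board, leave any that is purple; of the rest the smaller one is meant.

How it is judged:
On the way:
1. the board pushes one of the jaws back by 6 mm or more (value of joint any of jaw_near, jaw_far above 0.006 m and contact force between board and vice above 3 N), for 0.1 s.
At the end, for the whole second after the job is handed in: The board is at rest, heat sink up, level within 0.04 rad, its underside 37.5 to 42.5 mm above the desk (on the ledges), both jaws pushed back 2 to 6 mm, its x axis within 0.06 rad of the vice's, and within 8 mm of the vice's middle line in y (value of joint jaw_near between 0.002 and 0.006 m and value of joint jaw_far between 0.002 and 0.006 m and z of board in the frame of vice between 0.0375 and 0.0425 m and angle between board's own z axis and vertical below 0.04 rad and angle between the x axis of board and the x axis of vice, either way round below 0.06 rad and y of board in the frame of vice between -0.008 and 0.008 m and linear speed of board below 0.01 m/s); the robot touches nothing.
It fails at once if anything presses on the vice with more than 22 N (contact force between anything else and vice above 22 N).
It fails at once if a bystander is moved by more than 15 mm (distance of any of key, transceiver, tweezers, jar, mug, tray, meter from where it was at the start of the episode above 0.015 m).
It also fails if it takes over 51 s, if anything falls off the work surface, if the arm or the gripper's body presses on something with over 40 N, if the wrist force passes 120 N, or if a joint passes its speed limit or range.

## Working session

There is one attempt and no reset: what is moved stays moved. The work goes in short steps, Python scripts to look and compute and a tool call to move; the robot and the scene stay as the last step left them, time stands still between calls to the robot, and variables do not carry over. Pictures are saved under pics/ and viewed, at most 10 in all, crops included, and the job is handed in when it is done.

Besides the shell and the picture viewer there is one more tool, called after "Emit:" by a JSON object that holds its "fn" and its "kwargs", one argument or row to a line. play_rows: Moves the arm, as the interface text tells. Its arguments: {"type":"object","properties":{"rows":{"type":"array"},"squeeze":{"type":"number"}},"required":["rows"]}

```bash
mkdir -p pics; cat > h.py <<'E'
import numpy as np, cv2, pickle
from workcell import status, imaging, ticket
from scipy.spatial.transform import Rotation as R
def snap(n,f):
    s=status.get_state(); c=imaging.capture(n); c['state']=s
    pickle.dump(c,open(f'pics/{f}.pkl','wb')); cv2.imwrite(f'pics/{f}.png',c['pixels'][:,:,::-1]); return c
def pose(c):
    if 'tool_from_camera' in c:
        T=np.eye(4); s=c['state']; T[:3,:3]=R.from_quat(s['ee_rot']).as_matrix(); T[:3,3]=s['ee_pos']
        return T@np.array(c['tool_from_camera'])
    T=np.eye(4); a=np.array(c['attitude']); T[:3,:3]=a if a.shape==(3,3) else R.from_quat(a).as_matrix(); T[:3,3]=c['origin']; return T
def pt(c,uv,z):
    T=pose(c); p=cv2.undistortPoints(np.array([[uv]],float),np.array(c['camera_matrix']),np.array(c['D']))[0,0]
    d=T[:3,:3]@np.array([p[0],p[1],1]); return T[:3,3]+d*(z-T[2,3])/d[2]
def proj(c,P):
    T=np.linalg.inv(pose(c)); return cv2.projectPoints(np.array(P,float).reshape(-1,3),cv2.Rodrigues(T[:3,:3])[0],T[:3,3],np.array(c['camera_matrix']),np.array(c['D']))[0][:,0]
def load(f): return pickle.load(open(f'pics/{f}.pkl','rb'))
E
python3 - <<'E'
from h import *
a=snap('scene','s0'); b=snap('side','d0')
for c in(a,b): print(c['origin'],c['attitude'])
s=status.get_state();print(s)
E
```

```text
[1.46962358 0.18100879 0.78855847] [ 0.58758779  0.67532267 -0.34390521 -0.28356494]
[ 0.23927595 -0.92608169  0.95663752] [ 0.90646533 -0.13794774  0.04911808 -0.39607883]
{'t': 0.1, 'joint_pos': array([ 1.23703077,  0.39913596,  0.04505233,  1.53775238, -0.0187393 ,
        1.20694251, -0.05067306]), 'joint_vel': array([-0.00041355, -0.00075909,  0.00017524, -0.00033922,  0.00069049,
       -0.00031657, -0.00031834]), 'tau': array([ 4.18161668e-03, -4.76269305e+01,  1.37045816e+00, -2.54950780e+01,
        1.19648891e-02,  5.08633704e-03, -1.22387894e-05]), 'ee_pos': array([ 0.15108998, -0.63159579,  0.23035682]), 'ee_rot': array([ 9.93111683e-01,  1.17168084e-01, -1.53468121e-04, -8.95009896e-04]), 'contact_force': array([-0.16171824,  0.48655011,  0.85233682]), 'wrist_torque': array([-0.00732328, -0.03555138,  0.05266609]), 'finger_force': 0.0, 'grip_width': 0.08559099455743564}
```

View pics/s0.png

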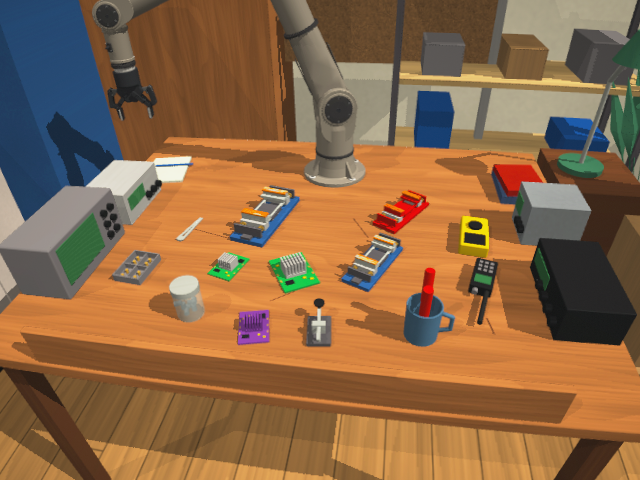

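View pics/d0.png

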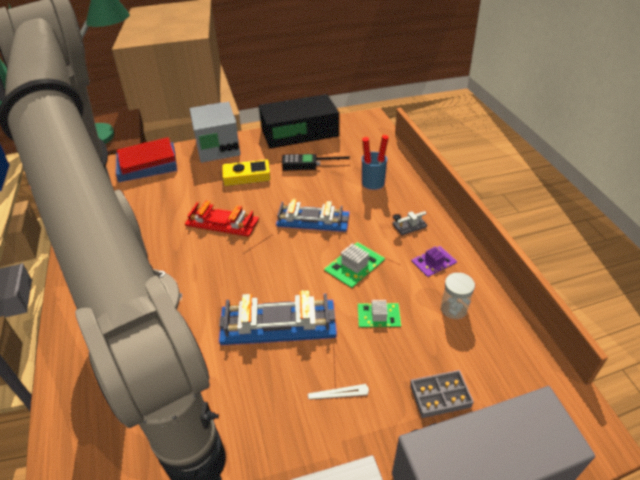

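The board is the small green one: scene (229,265), side (380,313). The vice is the smaller blue one: scene (374,260), side (313,215). I'll enlarge all four in one picture.

```bash
python3 - <<'E'
from h import *
def crop(f,u,v,w,h,s): return cv2.resize(cv2.imread(f'pics/{f}.png')[v:v+h,u:u+w],None,fx=s,fy=s,interpolation=cv2.INTER_CUBIC)
a=np.vstack([crop('s0',200,245,80,50,5),crop('s0',335,225,80,70,5)])
b=np.vstack([crop('d0',340,290,80,50,5),crop('d0',270,180,80,70,5)])
cv2.imwrite('pics/c0.png',np.hstack([a,b]))
E
```

```text
(no output)
```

View pics/c0.png

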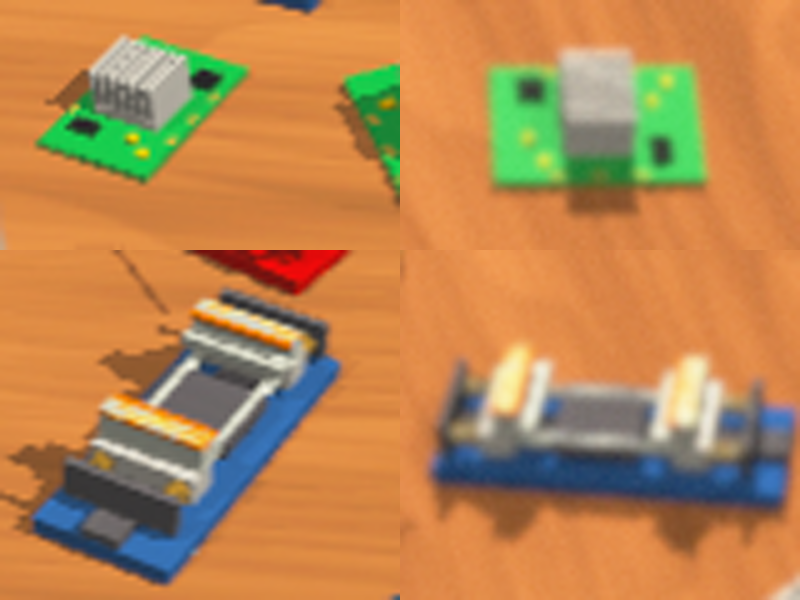

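```bash
python3 - <<'E'
from h import *
a=load('s0');b=load('d0')
S=lambda u,v:(335+u/5,225+(v-250)/5); D=lambda u,v:(270+(u-400)/5,180+(v-250)/5)
P=lambda c,l,z:print(np.array([pt(c,q,z)[:2] for q in l]).round(4).tolist())
P(a,[(207.4,274),(229,281),(249.6,259)],.004)
P(b,[(357.6,303.4),(400.4,303),(401.4,327),(358.2,327)],.004)
print('base');P(a,[S(35,535),S(165,583),S(340,380)],.0);P(b,[D(435,482),D(785,507),D(795,420)],0)
print('lips');P(a,[S(105,397),S(213,437),S(198,300),S(318,342)],.051)
P(b,[D(490,412),D(520,345),D(672,425),D(705,358)],.051)
E
```

```text
[[0.6094, -0.265], [0.629, -0.1989], [0.5336, -0.1698]]
[[0.5297, -0.173], [0.6296, -0.2042], [0.6033, -0.2729], [0.5071, -0.2415]]
base
[[0.5913, 0.0919], [0.6191, 0.1607], [0.4412, 0.2471]]
[[0.4067, 0.1725], [0.5908, 0.0896], [0.621, 0.1606]]
lips
[[0.5369, 0.122], [0.5629, 0.1791], [0.4452, 0.1653], [0.4758, 0.231]]
[[0.4406, 0.1628], [0.4716, 0.2166], [0.5343, 0.1199], [0.5696, 0.1714]]
```

```bash
cat >> h.py <<'E'
def plan(p,yaw,n,tilt=0.,s=None):
    """rows taking tool to p, with tool y at world yaw(deg); tilt: turn about tool x, deg"""
    s=s or status.get_state(); R0=R.from_quat(s['ee_rot']); p0=np.array(s['ee_pos'])
    y=np.array([np.cos(np.radians(yaw)),np.sin(np.radians(yaw)),0]); z=np.array([0,0,-1.]); x=np.cross(y,z)
    R1=R.from_matrix(np.c_[x,y,z])*R.from_euler('x',tilt,degrees=True)
    rv=(R0.inv()*R1).as_rotvec(); pc,Rc=p0.copy(),R0; out=[]
    for i in range(1,n+1):
        d=Rc.inv().apply(p0+(np.array(p)-p0)*i/n-pc).round(4); Rt=R0*R.from_rotvec(rv*i/n)
        w=np.degrees((Rc.inv()*Rt).as_rotvec()).round(1); pc=pc+Rc.apply(d); Rc=Rc*R.from_rotvec(np.radians(w))
        r=dict(zip(['x','y','z','rx','ry','rz'],np.r_[d*1e3//.1/1e4,w])); out.append({k:float(round(v,4)) for k,v in r.items() if abs(v)>1e-9})
    import json; print(json.dumps(out)); print('end',pc.round(4),'F',np.round(s['contact_force'],1),'w',round(s['grip_width'],4))
E
python3 - <<'E'
from h import *
plan([.52,-.2,.28],-17,12)
print(np.array(imaging.capture('wrist')['tool_from_camera']).round(3), imaging.capture('wrist')['camera_matrix'])
E
```

```text
[{"x": 0.0382, "y": -0.0278, "z": -0.0042, "rz": -5.0}, {"x": 0.0404, "y": -0.0245, "z": -0.0042, "rz": -4.9}, {"x": 0.0424, "y": -0.0209, "z": -0.0042, "rz": -5.0}, {"x": 0.044, "y": -0.017, "z": -0.0042, "rz": -4.9}, {"x": 0.0454, "y": -0.0132, "z": -0.0042, "rz": -5.0}, {"x": 0.0463, "y": -0.0093, "z": -0.004, "rz": -5.0}, {"x": 0.0469, "y": -0.0052, "z": -0.0042, "rz": -4.9}, {"x": 0.0473, "y": -0.0012, "z": -0.0042, "rx": -0.1, "rz": -5.0}, {"x": 0.0473, "y": 0.003, "z": -0.0042, "rz": -5.0}, {"x": 0.0466, "y": 0.0071, "z": -0.0042, "rz": -4.9}, {"x": 0.0459, "y": 0.011, "z": -0.0042, "rz": -5.0}, {"x": 0.0449, "y": 0.0151, "z": -0.0042, "ry": -0.1, "rz": -4.9}]
end [ 0.52 -0.2   0.28] F [-0.2  0.5  0.9] w 0.0856
[[ 0.    -0.966 -0.258  0.065]
 [ 1.    -0.     0.001  0.001]
 [-0.001 -0.258  0.966 -0.141]
 [ 0.     0.     0.     1.   ]] [[410.72334912   0.         321.87913115]
 [  0.         410.72334912 238.48573348]
 [  0.           0.           1.        ]]
```

Emit:
{"fn": "play_rows", "kwargs": {
  "rows": [
    {"x":0.038,"y":-0.028,"z":-0.004,"rz":-5.0},
    {"x":0.04,"y":-0.025,"z":-0.004,"rz":-5},
    {"x":0.042,"y":-0.021,"z":-0.004,"rz":-5.0},
    {"x":0.044,"y":-0.017,"z":-0.004,"rz":-5},
    {"x":0.045,"y":-0.013,"z":-0.004,"rz":-5.0},
    {"x":0.046,"y":-0.009,"z":-0.004,"rz":-5.0},
    {"x":0.047,"y":-0.005,"z":-0.004,"rz":-5},
    {"x":0.047,"y":-0.001,"z":-0.004,"rz":-5.0},
    {"x":0.047,"y":0.003,"z":-0.004,"rz":-5.0},
    {"x":0.047,"y":0.007,"z":-0.004,"rz":-5},
    {"x":0.046,"y":0.011,"z":-0.004,"rz":-5.0},
    {"x":0.045,"y":0.015,"z":-0.004,"rz":-5}
  ]
}}

```text
invalid input at $.rows[0]: expected keys gripper, x, y, z, rx, ry, rz
```

```bash
python3 - <<'E'
from h import *
print(status.get_state()['ee_pos'])
snap('wrist','w1'); plan([.525,.16,.25],-25,10)
E
```

```text
[ 0.15116597 -0.63178162  0.23066486]
[{"x": 0.0548, "y": -0.0683, "z": -0.0019, "rz": -5.2}, {"x": 0.0606, "y": -0.0631, "z": -0.0018, "rz": -5.1}, {"x": 0.0661, "y": -0.0574, "z": -0.0019, "rz": -5.2}, {"x": 0.071, "y": -0.0512, "z": -0.0018, "rz": -5.1}, {"x": 0.0753, "y": -0.0447, "z": -0.0019, "rz": -5.2}, {"x": 0.0791, "y": -0.0376, "z": -0.0019, "rz": -5.1}, {"x": 0.0821, "y": -0.0305, "z": -0.0018, "rz": -5.2}, {"x": 0.0844, "y": -0.0229, "z": -0.0019, "rz": -5.1}, {"x": 0.0861, "y": -0.0153, "z": -0.0019, "rz": -5.2}, {"x": 0.0872, "y": -0.0075, "z": -0.0018, "rz": -5.1}]
end [0.525 0.16  0.25 ] F [-0.8 -0.  -0.7] w 0.0856
```

Emit:
{"fn": "play_rows", "kwargs": {
  "rows": [
    {"gripper":0.085,"x":0.038,"y":-0.028,"z":-0.004,"rx":0,"ry":0,"rz":-5},
    {"gripper":0.085,"x":0.04,"y":-0.025,"z":-0.004,"rx":0,"ry":0,"rz":-5},
    {"gripper":0.085,"x":0.042,"y":-0.021,"z":-0.004,"rx":0,"ry":0,"rz":-5},
    {"gripper":0.085,"x":0.044,"y":-0.017,"z":-0.004,"rx":0,"ry":0,"rz":-5},
    {"gripper":0.085,"x":0.045,"y":-0.013,"z":-0.004,"rx":0,"ry":0,"rz":-5},
    {"gripper":0.085,"x":0.046,"y":-0.009,"z":-0.004,"rx":0,"ry":0,"rz":-5},
    {"gripper":0.085,"x":0.047,"y":-0.005,"z":-0.004,"rx":0,"ry":0,"rz":-5},
    {"gripper":0.085,"x":0.047,"y":-0.001,"z":-0.004,"rx":0,"ry":0,"rz":-5},
    {"gripper":0.085,"x":0.047,"y":0.003,"z":-0.004,"rx":0,"ry":0,"rz":-5},
    {"gripper":0.085,"x":0.047,"y":0.007,"z":-0.004,"rx":0,"ry":0,"rz":-5},
    {"gripper":0.085,"x":0.046,"y":0.011,"z":-0.004,"rx":0,"ry":0,"rz":-5},
    {"gripper":0.085,"x":0.045,"y":0.015,"z":-0.004,"rx":0,"ry":0,"rz":-5}
  ]
}}

```text
t: 1.45
ee_pos: [0.517, -0.1983, 0.2796]
ee_rot: [0.8, 0.599, -0.0, 0.0]
contact_force: [-0.0, -1.1, -0.2]
grip_width: 0.0852
finger_force: 0.0
```

```bash
python3 - <<'E'
import re
t=open('h.py').read()
t=t.replace("out.append({k:float(round(v,4)) for k,v in r.items() if abs(v)>1e-9})","out.append({'gripper':g,**{k:float(round(v,4)) for k,v in r.items()}})").replace("s=None):","s=None,g=.085):").replace("d*1e3//.1/1e4","d")
open('h.py','w').write(t)
from h import *
print(status.get_state()['ee_pos'],status.get_state()['t'])
snap('wrist','w2'); plan([.525,.16,.25],-25,10)
E
```

```text
[ 0.51702432 -0.19827551  0.27963168] 1.45
[{"gripper": 0.085, "x": 0.0336, "y": -0.0092, "z": 0.0033, "rx": 0.0, "ry": -0.0, "rz": 1.0}, {"gripper": 0.085, "x": 0.0335, "y": -0.0097, "z": 0.0032, "rx": 0.1, "ry": -0.1, "rz": 0.9}, {"gripper": 0.085, "x": 0.0333, "y": -0.0103, "z": 0.0033, "rx": -0.0, "ry": -0.0, "rz": 1.0}, {"gripper": 0.085, "x": 0.0331, "y": -0.0108, "z": 0.0032, "rx": 0.0, "ry": -0.1, "rz": 0.9}, {"gripper": 0.085, "x": 0.0329, "y": -0.0114, "z": 0.0032, "rx": 0.0, "ry": -0.0, "rz": 1.0}, {"gripper": 0.085, "x": 0.0328, "y": -0.0119, "z": 0.0032, "rx": 0.1, "ry": -0.1, "rz": 0.9}, {"gripper": 0.085, "x": 0.0325, "y": -0.0124, "z": 0.0031, "rx": -0.0, "ry": -0.0, "rz": 1.0}, {"gripper": 0.085, "x": 0.0324, "y": -0.013, "z": 0.0031, "rx": 0.0, "ry": -0.1, "rz": 0.9}, {"gripper": 0.085, "x": 0.0321, "y": -0.0135, "z": 0.0031, "rx": 0.0, "ry": -0.0, "rz": 1.0}, {"gripper": 0.085, "x": 0.0319, "y": -0.0141, "z": 0.0031, "rx": 0.1, "ry": -0.1, "rz": 0.9}]
end [0.525 0.16  0.25 ] F [4.7 5.9 1.9] w 0.0851
```

View pics/w2.png

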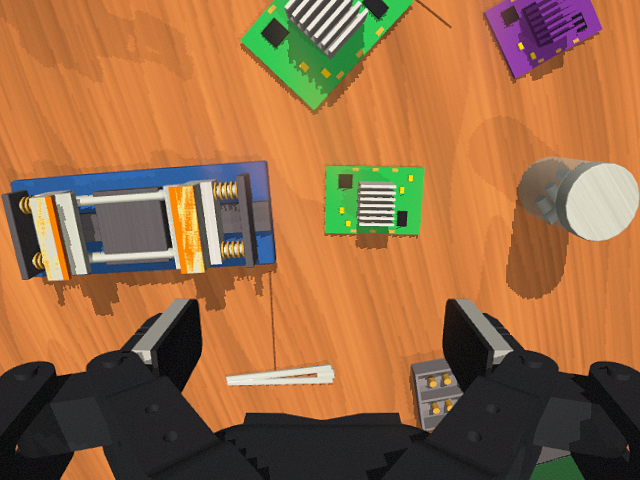

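```bash
python3 - <<'E'
from h import *
c=load('w2')
q=np.array([pt(c,u,.004) for u in [(326.5,166),(423,168),(420,237),(325,234)]]);print(q.round(4),q.mean(0))
e=(q[1]-q[0]+q[2]-q[3])/2;print(np.linalg.norm(e),np.degrees(np.arctan2(e[1],e[0])))
f=(q[3]-q[0]+q[2]-q[1])/2;print(np.linalg.norm(f),np.degrees(np.arctan2(f[1],f[0])))
s=np.array([pt(c,u,.032) for u in [(359,182),(396,182),(396,226),(359,226)]]);print(s.mean(0),s[1]-s[0],s[3]-s[0])
E
```

```text
[[ 0.53   -0.1729  0.004 ]
 [ 0.6233 -0.202   0.004 ]
 [ 0.6041 -0.2716  0.004 ]
 [ 0.5088 -0.2403  0.004 ]] [ 0.56655223 -0.22168087  0.004     ]
0.09900195722504487 -17.77323946827546
0.07143048623991949 -106.41010294753296
[ 0.56728353 -0.21917969  0.032     ] [ 0.03380541 -0.0098081   0.        ] [-0.01113361 -0.04137544  0.        ]
```

Wrist view: small board at (327–423, 166–237) px, large vice at left, purple board top right. Board centre (0.567,-0.221), yaw ≈ -17°. Now a view of the vice.

Emit:
{"fn": "play_rows", "kwargs": {
  "rows": [
    {"gripper":0.085,"x":0.034,"y":-0.009,"z":0.002,"rx":0,"ry":0,"rz":1},
    {"gripper":0.085,"x":0.034,"y":-0.01,"z":0.002,"rx":0,"ry":0,"rz":1},
    {"gripper":0.085,"x":0.033,"y":-0.01,"z":0.002,"rx":0,"ry":0,"rz":1},
    {"gripper":0.085,"x":0.033,"y":-0.011,"z":0.002,"rx":0,"ry":0,"rz":1},
    {"gripper":0.085,"x":0.033,"y":-0.011,"z":0.002,"rx":0,"ry":0,"rz":1},
    {"gripper":0.085,"x":0.033,"y":-0.012,"z":0.002,"rx":0,"ry":0,"rz":1},
    {"gripper":0.085,"x":0.032,"y":-0.012,"z":0.002,"rx":0,"ry":0,"rz":1},
    {"gripper":0.085,"x":0.012,"y":-0.013,"z":0.002,"rx":0,"ry":0,"rz":1},
    {"gripper":0.085,"x":0,"y":0,"z":0,"rx":0,"ry":0,"rz":0}
  ]
}}

```text
t: 2.4
ee_pos: [0.5148, 0.0635, 0.2632]
ee_rot: [0.84, 0.543, -0.0, -0.001]
contact_force: [-0.3, -0.0, 0.2]
grip_width: 0.0852
finger_force: 0.0
```

```bash
python3 - <<'E'
from h import *
print(status.get_state()['ee_pos'],status.get_state()['t'])
snap('wrist','w3'); plan([.567,-.221,.12],-17.2,10)
E
```

```text
[0.51481258 0.06347397 0.26316371] 2.4
[{"gripper": 0.085, "x": -0.0235, "y": 0.0163, "z": 0.0143, "rx": 0.0, "ry": 0.0, "rz": -0.7}, {"gripper": 0.085, "x": -0.0238, "y": 0.0161, "z": 0.0144, "rx": 0.0, "ry": 0.0, "rz": -0.7}, {"gripper": 0.085, "x": -0.0239, "y": 0.0157, "z": 0.0143, "rx": 0.0, "ry": 0.0, "rz": -0.8}, {"gripper": 0.085, "x": -0.0241, "y": 0.0154, "z": 0.0144, "rx": 0.0, "ry": 0.0, "rz": -0.7}, {"gripper": 0.085, "x": -0.0244, "y": 0.0151, "z": 0.0143, "rx": 0.0, "ry": 0.0, "rz": -0.7}, {"gripper": 0.085, "x": -0.0245, "y": 0.0149, "z": 0.0143, "rx": 0.0, "ry": 0.0, "rz": -0.7}, {"gripper": 0.085, "x": -0.0247, "y": 0.0145, "z": 0.0144, "rx": 0.0, "ry": 0.0, "rz": -0.7}, {"gripper": 0.085, "x": -0.0248, "y": 0.0142, "z": 0.0143, "rx": -0.0, "ry": 0.0, "rz": -0.8}, {"gripper": 0.085, "x": -0.0251, "y": 0.0139, "z": 0.0143, "rx": -0.0, "ry": 0.0, "rz": -0.7}, {"gripper": 0.085, "x": -0.0252, "y": 0.0135, "z": 0.0144, "rx": -0.0, "ry": 0.0, "rz": -0.7}]
end [ 0.567 -0.221  0.12 ] F [-1.1 -0.6 -0.7] w 0.0849
```

View pics/w3.png

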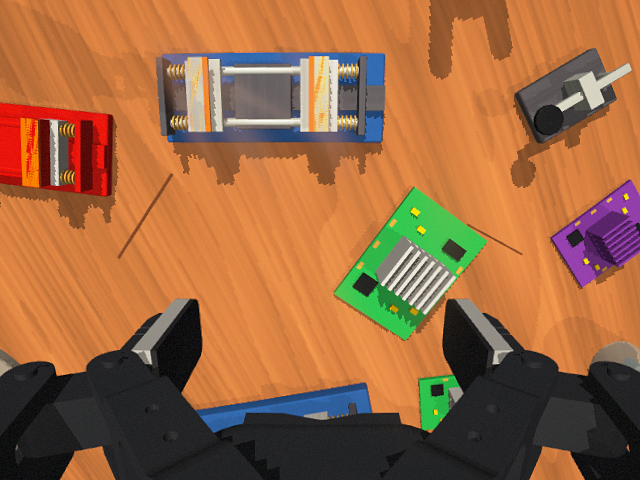

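The vice spans about (160–384, 54–142) px, head offset to the left. Enlarging it.

```bash
python3 - <<'E'
from h import *
cv2.imwrite('pics/c3.png',cv2.resize(cv2.imread('pics/w3.png')[45:150,145:395],None,fx=3.2,fy=3.2,interpolation=cv2.INTER_CUBIC))
E
```

```text
(no output)
```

View pics/c3.png

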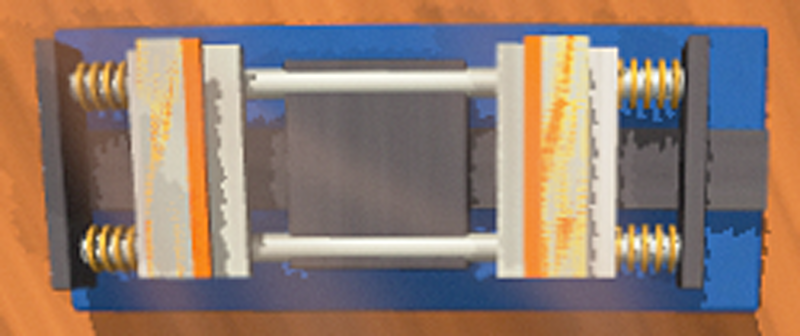

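Emit:
{"fn": "play_rows", "kwargs": {
  "rows": [
    {"gripper":0.085,"x":-0.024,"y":0.016,"z":0.014,"rx":0,"ry":0,"rz":-0.7},
    {"gripper":0.085,"x":-0.024,"y":0.016,"z":0.014,"rx":0,"ry":0,"rz":-0.7},
    {"gripper":0.085,"x":-0.024,"y":0.016,"z":0.014,"rx":0,"ry":0,"rz":-0.7},
    {"gripper":0.085,"x":-0.024,"y":0.016,"z":0.014,"rx":0,"ry":0,"rz":-0.7},
    {"gripper":0.085,"x":-0.024,"y":0.015,"z":0.014,"rx":0,"ry":0,"rz":-0.7},
    {"gripper":0.085,"x":-0.025,"y":0.015,"z":0.014,"rx":0,"ry":0,"rz":-0.7},
    {"gripper":0.085,"x":-0.025,"y":0.014,"z":0.014,"rx":0,"ry":0,"rz":-0.7},
    {"gripper":0.085,"x":-0.025,"y":0.014,"z":0.014,"rx":0,"ry":0,"rz":-0.8},
    {"gripper":0.085,"x":-0.025,"y":0.014,"z":0.014,"rx":0,"ry":0,"rz":-0.8},
    {"gripper":0.085,"x":-0.025,"y":0.014,"z":0.014,"rx":0,"ry":0,"rz":-0.7},
    {"gripper":0.085,"x":0,"y":0,"z":0,"rx":0,"ry":0,"rz":0}
  ]
}}

```text
t: 3.55
ee_pos: [0.5636, -0.231, 0.1207]
ee_rot: [0.809, 0.588, -0.003, -0.0]
contact_force: [-1.1, 0.4, -0.2]
grip_width: 0.0849
finger_force: 0.0
```

```bash
python3 - <<'E'
from h import *
c=load('w3'); Q=lambda u,v:(145+u/3.2,45+v/3.2)
q=np.array([pt(c,Q(*u),.051) for u in [(199,38),(525,36),(528,277),(211,277)]]);print(q.round(4),q.mean(0))
for k in([1,0],[2,3]): e=q[k[0]]-q[k[1]];print(np.linalg.norm(e),np.degrees(np.arctan2(e[1],e[0])))
for k in([3,0],[2,1]): e=q[k[0]]-q[k[1]];print(np.linalg.norm(e),np.degrees(np.arctan2(e[1],e[0])))
for z in(0,.01,.016):
  b=np.array([pt(c,Q(*u),z) for u in [(66,28),(768,27),(757,310),(72,308)]]);e=b[1]-b[0]+b[2]-b[3];f=b[0]-b[3]+b[1]-b[2]
  print(z,b.mean(0),np.linalg.norm(e)/2,np.linalg.norm(f)/2,np.degrees(np.arctan2(e[1],e[0])))
plan([.567,-.2205,.06],-17.2,4)
E
```

```text
[[0.4805 0.2135 0.051 ]
 [0.5559 0.1791 0.051 ]
 [0.5317 0.1244 0.051 ]
 [0.4559 0.1591 0.051 ]] [0.50598659 0.16902816 0.051     ]
0.08288355713709306 -24.5066330340399
0.08343265758457064 -24.564420691108072
0.05967694321769446 -114.33952602918748
0.05976521297763985 -113.81338462515332
0 [0.51255101 0.16733222 0.        ] 0.20608244641301784 0.08074105670524069 -24.618596011456017
0.01 [0.51326757 0.16621625 0.01      ] 0.20098652181297383 0.07874452403465508 -24.61859601145601
0.016 [0.5136975  0.16554667 0.016     ] 0.19792896705294738 0.07754660443230374 -24.618596011456006
[{"gripper": 0.085, "x": 0.0028, "y": 0.0001, "z": 0.0152, "rx": -0.0, "ry": 0.1, "rz": -0.2}, {"gripper": 0.085, "x": 0.0028, "y": 0.0, "z": 0.0151, "rx": -0.1, "ry": 0.0, "rz": -0.2}, {"gripper": 0.085, "x": 0.0028, "y": 0.0001, "z": 0.0152, "rx": -0.0, "ry": 0.1, "rz": -0.1}, {"gripper": 0.085, "x": 0.0027, "y": 0.0, "z": 0.0151, "rx": -0.1, "ry": 0.0, "rz": -0.2}]
end [ 0.567  -0.2205  0.06  ] F [-1.1  0.4 -0.2] w 0.0849
```

Head centre ≈ (0.506,0.169), yaw -24.5°; lip gap measures 83 mm, which confirms it. Now I'll grasp the board.

Emit:
{"fn": "play_rows", "kwargs": {
  "rows": [
    {"gripper":0.085,"x":0.003,"y":0,"z":0.015,"rx":0,"ry":0,"rz":-0.2},
    {"gripper":0.085,"x":0.003,"y":0,"z":0.015,"rx":0,"ry":0,"rz":-0.2},
    {"gripper":0.085,"x":0.003,"y":0,"z":0.015,"rx":0,"ry":0,"rz":-0.2},
    {"gripper":0.085,"x":0.002,"y":0,"z":0.015,"rx":0,"ry":0,"rz":-0.2},
    {"gripper":0.085,"x":0,"y":0,"z":0,"rx":0,"ry":0,"rz":0},
    {"gripper":0.085,"x":0,"y":0,"z":0,"rx":0,"ry":0,"rz":0}
  ]
}}

```text
t: 4.15
ee_pos: [0.5695, -0.2117, 0.0628]
ee_rot: [0.801, 0.598, -0.0, -0.0]
contact_force: [0.1, -0.4, 0.4]
grip_width: 0.0849
finger_force: 0.0
```

```bash
python3 - <<'E'
from h import *
c=snap('wrist','w4'); plan([.567,-.2205,.008],-17.2,4)
print(proj(c,[[.567,-.2205,.032]]))
E
```

```text
[{"gripper": 0.085, "x": -0.0022, "y": -0.0001, "z": 0.0139, "rx": 0.0, "ry": 0.0, "rz": 0.2}, {"gripper": 0.085, "x": -0.0023, "y": -0.0002, "z": 0.0139, "rx": 0.0, "ry": 0.0, "rz": 0.1}, {"gripper": 0.085, "x": -0.0022, "y": -0.0001, "z": 0.0139, "rx": 0.0, "ry": 0.0, "rz": 0.2}, {"gripper": 0.085, "x": -0.0022, "y": -0.0001, "z": 0.0138, "rx": 0.0, "ry": 0.0, "rz": 0.2}]
end [ 0.567  -0.2205  0.008 ] F [-0.  -0.3 -0.2] w 0.0851
[[321.66753905 297.42057114]]
```

View pics/w4.png

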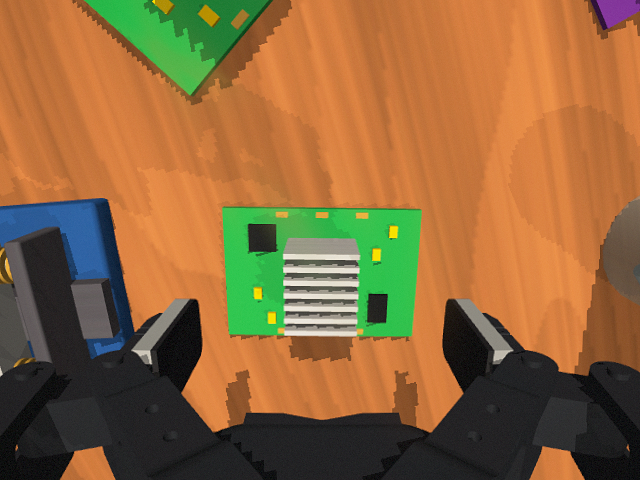

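Sink top centre at about (321,293) px, predicted (322,297), so it's within 2 mm. Descend and grip.

Emit:
{"fn": "play_rows", "kwargs": {
  "rows": [
    {"gripper":0.085,"x":-0.002,"y":0,"z":0.014,"rx":0,"ry":0,"rz":0.1},
    {"gripper":0.085,"x":-0.002,"y":0,"z":0.014,"rx":0,"ry":0,"rz":0.1},
    {"gripper":0.085,"x":-0.002,"y":0,"z":0.014,"rx":0,"ry":0,"rz":0.1},
    {"gripper":0.085,"x":-0.001,"y":0,"z":0.012,"rx":0,"ry":0,"rz":0.1},
    {"gripper":0.085,"x":0,"y":0,"z":0,"rx":0,"ry":0,"rz":0},
    {"gripper":0.03,"x":0,"y":0,"z":0,"rx":0,"ry":0,"rz":0},
    {"gripper":0.03,"x":0,"y":0,"z":0,"rx":0,"ry":0,"rz":0},
    {"gripper":0.03,"x":0,"y":0,"z":0,"rx":0,"ry":0,"rz":0},
    {"gripper":0.03,"x":0,"y":0,"z":0,"rx":0,"ry":0,"rz":0},
    {"gripper":0.03,"x":0,"y":0,"z":0,"rx":0,"ry":0,"rz":0}
  ],
  "squeeze": 60
}}

```text
t: 5.2
ee_pos: [0.5685, -0.219, 0.0102]
ee_rot: [0.804, 0.595, 0.001, 0.001]
contact_force: [-0.3, -0.1, 3.4]
grip_width: 0.0328
finger_force: 62.3
```

Emit:
{"fn": "play_rows", "kwargs": {
  "rows": [
    {"gripper":0.025,"x":0,"y":0,"z":0,"rx":0,"ry":0,"rz":0},
    {"gripper":0.025,"x":0,"y":0,"z":0,"rx":0,"ry":0,"rz":0},
    {"gripper":0.025,"x":0,"y":0,"z":0,"rx":0,"ry":0,"rz":0}
  ]
}}

```text
t: 5.5
ee_pos: [0.5684, -0.2191, 0.0102]
ee_rot: [0.804, 0.595, 0.0, 0.001]
contact_force: [-0.4, 0.4, 4.9]
grip_width: 0.0328
finger_force: 62.5
```

```bash
cat >> h.py <<'E'
YAW=-24.5; O=np.array([.506,.169]); U=np.array([np.cos(np.radians(YAW)),np.sin(np.radians(YAW))]); V=np.array([-U[1],U[0]])
def tcp(lu,lz,th,v=.001):
    t=np.radians(th);c,s=np.cos(t),np.sin(t)
    u,z=np.array([lu,lz])+.05*np.array([c,s])-.010*np.array([s,-c]); return np.r_[O+U*u+V*v,z]
def where(s=None):
    s=s or status.get_state(); M=R.from_quat(s['ee_rot']).as_matrix(); p=np.array(s['ee_pos'])
    f=lambda q:(lambda w:np.r_[(w[:2]-O)@U,(w[:2]-O)@V,w[2]]*1e3)(p+M@np.array(q))
    F=np.array(s['contact_force']); print('low',f([0,-.05,.01]).round(1),'far',f([0,.05,.01]).round(1),'F u,v,z',np.r_[F[:2]@U,F[:2]@V,F[2]].round(1),'tiltdeg',np.degrees(np.arcsin(M[2,1])).round(2),'yaw',np.degrees(np.arctan2(M[1,1],M[0,1])).round(2),'t',s['t'])
E
python3 - <<'E'
from h import *
where()
p=tcp(-.036,.12,8);print(p)
s=status.get_state();s['ee_pos'][2]=p[2]
plan(p,-24.5,11,-8,s,.025)
E
```

```text
low [ 1.682e+02 -3.338e+02  1.000e-01] far [ 2.673e+02 -3.207e+02  3.000e-01] F u,v,z [-0.6  0.2  4.9] tiltdeg 0.1 yaw -16.94 t 5.5
[0.51744495 0.16488319 0.13686134]
[{"gripper": 0.025, "x": 0.032, "y": -0.0146, "z": -0.0, "rx": -0.7, "ry": -0.0, "rz": 0.7}, {"gripper": 0.025, "x": 0.0319, "y": -0.015, "z": -0.0002, "rx": -0.7, "ry": -0.1, "rz": 0.7}, {"gripper": 0.025, "x": 0.0317, "y": -0.0154, "z": -0.0005, "rx": -0.8, "ry": -0.0, "rz": 0.7}, {"gripper": 0.025, "x": 0.0315, "y": -0.0157, "z": -0.0007, "rx": -0.7, "ry": -0.1, "rz": 0.6}, {"gripper": 0.025, "x": 0.0313, "y": -0.0161, "z": -0.0009, "rx": -0.7, "ry": -0.0, "rz": 0.7}, {"gripper": 0.025, "x": 0.0311, "y": -0.0165, "z": -0.0011, "rx": -0.7, "ry": -0.1, "rz": 0.7}, {"gripper": 0.025, "x": 0.0309, "y": -0.0168, "z": -0.0014, "rx": -0.7, "ry": -0.0, "rz": 0.7}, {"gripper": 0.025, "x": 0.0307, "y": -0.0171, "z": -0.0016, "rx": -0.7, "ry": -0.1, "rz": 0.7}, {"gripper": 0.025, "x": 0.0305, "y": -0.0176, "z": -0.0018, "rx": -0.8, "ry": -0.0, "rz": 0.7}, {"gripper": 0.025, "x": 0.0303, "y": -0.0178, "z": -0.0021, "rx": -0.7, "ry": -0.1, "rz": 0.7}, {"gripper": 0.025, "x": 0.03, "y": -0.0182, "z": -0.0024, "rx": -0.7, "ry": -0.0, "rz": 0.6}]
end [0.5175 0.1649 0.1369] F [-0.4  0.4  4.9] w 0.0328
```

Emit:
{"fn": "play_rows", "kwargs": {
  "rows": [
    {"gripper":0.025,"x":0,"y":0,"z":-0.02,"rx":0,"ry":0,"rz":0},
    {"gripper":0.025,"x":0,"y":0,"z":-0.036,"rx":0,"ry":0,"rz":0},
    {"gripper":0.025,"x":0,"y":0,"z":-0.035,"rx":0,"ry":0,"rz":0},
    {"gripper":0.025,"x":0,"y":0,"z":-0.035,"rx":0,"ry":0,"rz":0},
    {"gripper":0.025,"x":0,"y":0,"z":0,"rx":0,"ry":0,"rz":0}
  ]
}}

```text
t: 6.0
ee_pos: [0.5708, -0.2197, 0.1401]
ee_rot: [0.804, 0.595, 0.002, 0.004]
contact_force: [1.5, -0.8, -1.2]
grip_width: 0.0327
finger_force: 61.8
```

Emit:
{"fn": "play_rows", "kwargs": {
  "rows": [
    {"gripper":0.025,"x":0.032,"y":-0.015,"z":0,"rx":-0.7,"ry":0,"rz":0.7},
    {"gripper":0.025,"x":0.032,"y":-0.015,"z":0,"rx":-0.7,"ry":0,"rz":0.7},
    {"gripper":0.025,"x":0.032,"y":-0.015,"z":0,"rx":-0.8,"ry":-0.1,"rz":0.7},
    {"gripper":0.025,"x":0.032,"y":-0.016,"z":-0.001,"rx":-0.7,"ry":-0.1,"rz":0.7},
    {"gripper":0.025,"x":0.031,"y":-0.016,"z":-0.001,"rx":-0.7,"ry":0,"rz":0.7},
    {"gripper":0.025,"x":0.031,"y":-0.017,"z":-0.001,"rx":-0.7,"ry":-0.1,"rz":0.7},
    {"gripper":0.025,"x":0.031,"y":-0.017,"z":-0.001,"rx":-0.7,"ry":0,"rz":0.7},
    {"gripper":0.025,"x":0.031,"y":-0.017,"z":-0.002,"rx":-0.7,"ry":-0.1,"rz":0.7},
    {"gripper":0.025,"x":0.03,"y":-0.018,"z":-0.002,"rx":-0.8,"ry":0,"rz":0.7},
    {"gripper":0.025,"x":0.025,"y":-0.018,"z":-0.002,"rx":-0.7,"ry":-0.1,"rz":0.7},
    {"gripper":0.025,"x":0.018,"y":-0.018,"z":-0.002,"rx":-0.7,"ry":0,"rz":0.6},
    {"gripper":0.025,"x":0.008,"y":0,"z":0,"rx":0,"ry":0,"rz":0}
  ]
}}

```text
t: 7.2
ee_pos: [0.5091, 0.1608, 0.1334]
ee_rot: [0.838, 0.542, 0.036, 0.057]
contact_force: [-0.3, -0.2, -2.1]
grip_width: 0.0327
finger_force: 61.6
```

Emit:
{"fn": "play_rows", "kwargs": {
  "rows": [
    {"gripper":0.025,"x":0,"y":0,"z":0,"rx":0,"ry":0,"rz":0},
    {"gripper":0.025,"x":0,"y":0,"z":0,"rx":0,"ry":0,"rz":0},
    {"gripper":0.025,"x":0,"y":0,"z":0,"rx":0,"ry":0,"rz":0}
  ]
}}

```text
t: 7.5
ee_pos: [0.5127, 0.1553, 0.1344]
ee_rot: [0.84, 0.538, 0.037, 0.058]
contact_force: [0.2, 0.6, -1.6]
grip_width: 0.0327
finger_force: 61.6
```

```bash
python3 - <<'E'
from h import *
where(); plan(tcp(-.036,.06,8),-24.5,5,-8,g=.025); snap('wrist','w5')
E
```

```text
low [-36.4  -9.6 117.6] far [ 62.7  -9.9 131.3] F u,v,z [-0.   0.7 -1.6] tiltdeg 7.88 yaw -24.72 t 7.5
[{"gripper": 0.025, "x": 0.0022, "y": -0.0015, "z": 0.0114, "rx": -0.0, "ry": 0.0, "rz": -0.0}, {"gripper": 0.025, "x": 0.0021, "y": -0.0015, "z": 0.0114, "rx": -0.0, "ry": 0.0, "rz": -0.1}, {"gripper": 0.025, "x": 0.0022, "y": -0.0015, "z": 0.0114, "rx": -0.1, "ry": 0.1, "rz": -0.0}, {"gripper": 0.025, "x": 0.0021, "y": -0.0016, "z": 0.0114, "rx": 0.0, "ry": -0.0, "rz": -0.1}, {"gripper": 0.025, "x": 0.0022, "y": -0.0015, "z": 0.0114, "rx": -0.0, "ry": -0.0, "rz": -0.0}]
end [0.5175 0.1649 0.0769] F [ 0.2  0.6 -1.6] w 0.0327
```

View pics/w5.png

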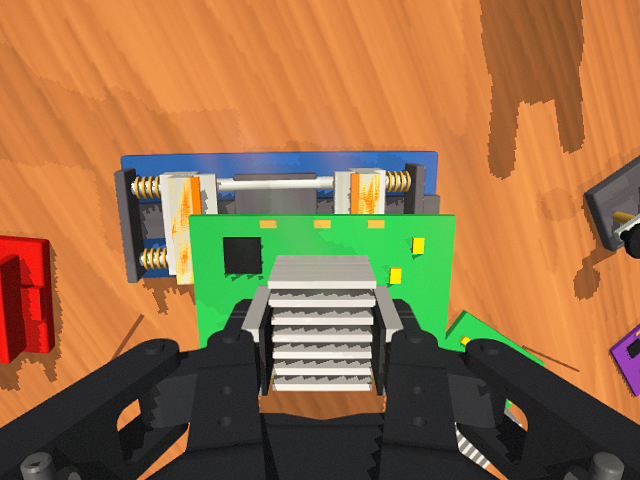

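```bash
python3 - <<'E'
from h import *
c=load('w5');T=np.array(c['tool_from_camera'])
for uv in[(190,215),(455,215),(322,215)]:
    p=cv2.undistortPoints(np.array([[uv]],float),np.array(c['camera_matrix']),np.array(c['D']))[0,0]
    d=T[:3,:3]@np.r_[p,1];print((T[:3,3]+d*(.006-T[2,3])/d[2]).round(4))
E
```

```text
[ 0.0341 -0.0484  0.006 ]
[0.0341 0.0492 0.006 ]
[0.034  0.0002 0.006 ]
```

Emit:
{"fn": "play_rows", "kwargs": {
  "rows": [
    {"gripper":0.025,"x":0.002,"y":-0.0015,"z":0.0115,"rx":0,"ry":0,"rz":0},
    {"gripper":0.025,"x":0.002,"y":-0.0015,"z":0.0115,"rx":0,"ry":0,"rz":-0.1},
    {"gripper":0.025,"x":0.002,"y":-0.0015,"z":0.0115,"rx":0,"ry":0,"rz":0},
    {"gripper":0.025,"x":0.002,"y":-0.0015,"z":0.0115,"rx":0,"ry":0,"rz":-0.1},
    {"gripper":0.025,"x":0.002,"y":-0.0015,"z":0.01,"rx":0,"ry":0,"rz":0},
    {"gripper":0.025,"x":0,"y":0,"z":0,"rx":0,"ry":0,"rz":0},
    {"gripper":0.025,"x":0,"y":0,"z":0,"rx":0,"ry":0,"rz":0},
    {"gripper":0.025,"x":0,"y":0,"z":0,"rx":0,"ry":0,"rz":0}
  ]
}}

```text
t: 8.35
ee_pos: [0.5173, 0.1666, 0.0789]
ee_rot: [0.838, 0.541, 0.038, 0.058]
contact_force: [0.3, 0.3, -1.6]
grip_width: 0.033
finger_force: 61.6
```

```bash
python3 - <<'E'
from h import *
where(); plan(tcp(-.036,.043,8),-24.5,6,-8,g=.025)
E
```

```text
low [-36.8   2.3  62.1] far [62.2  2.6 75.9] F u,v,z [ 0.2  0.4 -1.6] tiltdeg 7.96 yaw -24.35 t 8.35
[{"gripper": 0.025, "x": -0.0002, "y": -0.0003, "z": 0.0032, "rx": -0.0, "ry": -0.0, "rz": 0.0}, {"gripper": 0.025, "x": -0.0003, "y": -0.0003, "z": 0.0031, "rx": -0.0, "ry": -0.0, "rz": 0.0}, {"gripper": 0.025, "x": -0.0002, "y": -0.0003, "z": 0.0032, "rx": -0.0, "ry": -0.0, "rz": 0.1}, {"gripper": 0.025, "x": -0.0003, "y": -0.0003, "z": 0.0032, "rx": -0.0, "ry": -0.0, "rz": -0.0}, {"gripper": 0.025, "x": -0.0002, "y": -0.0003, "z": 0.0031, "rx": -0.0, "ry": -0.0, "rz": 0.0}, {"gripper": 0.025, "x": -0.0003, "y": -0.0003, "z": 0.0032, "rx": -0.0, "ry": -0.0, "rz": 0.0}]
end [0.5174 0.1649 0.0599] F [ 0.3  0.3 -1.6] w 0.033
```

Emit:
{"fn": "play_rows", "kwargs": {
  "rows": [
    {"gripper":0.025,"x":0,"y":0,"z":0.004,"rx":0,"ry":0,"rz":0},
    {"gripper":0.025,"x":0,"y":-0.001,"z":0.004,"rx":0,"ry":0,"rz":0},
    {"gripper":0.025,"x":0,"y":-0.001,"z":0.004,"rx":0,"ry":0,"rz":0},
    {"gripper":0.025,"x":0,"y":0,"z":0.004,"rx":0,"ry":0,"rz":0},
    {"gripper":0.025,"x":0,"y":0,"z":0.001,"rx":0,"ry":0,"rz":0},
    {"gripper":0.025,"x":0,"y":0,"z":0.001,"rx":0,"ry":0,"rz":0},
    {"gripper":0.025,"x":0,"y":0,"z":0,"rx":0,"ry":0,"rz":0},
    {"gripper":0.025,"x":0,"y":0,"z":0,"rx":0,"ry":0,"rz":0}
  ]
}}

```text
t: 9.15
ee_pos: [0.5174, 0.1662, 0.0605]
ee_rot: [0.838, 0.541, 0.037, 0.058]
contact_force: [-0.2, -0.2, -0.9]
grip_width: 0.0326
finger_force: 61.6
```

```bash
python3 -c "
from h import *
where()"
```

```text
low [-36.6   2.1  43.7] far [62.4  2.3 57.4] F u,v,z [-0.1 -0.2 -0.9] tiltdeg 7.92 yaw -24.36 t 9.15
```

Feel for the ledge.

Emit:
{"fn": "play_rows", "kwargs": {
  "rows": [
    {"gripper":0.025,"x":0,"y":0,"z":0.001,"rx":0,"ry":0,"rz":0},
    {"gripper":0.025,"x":0,"y":0,"z":0,"rx":0,"ry":0,"rz":0},
    {"gripper":0.025,"x":0,"y":0,"z":0,"rx":0,"ry":0,"rz":0}
  ]
}}

```text
t: 9.45
ee_pos: [0.5174, 0.166, 0.0594]
ee_rot: [0.838, 0.541, 0.037, 0.058]
contact_force: [0.6, -0.6, -1.7]
grip_width: 0.033
finger_force: 61.6
```

Emit:
{"fn": "play_rows", "kwargs": {
  "rows": [
    {"gripper":0.025,"x":0,"y":0,"z":0.001,"rx":0,"ry":0,"rz":0},
    {"gripper":0.025,"x":0,"y":0,"z":0,"rx":0,"ry":0,"rz":0},
    {"gripper":0.025,"x":0,"y":0,"z":0,"rx":0,"ry":0,"rz":0}
  ]
}}

```text
t: 9.75
ee_pos: [0.5175, 0.166, 0.0583]
ee_rot: [0.838, 0.541, 0.037, 0.058]
contact_force: [0.7, -0.4, -2.2]
grip_width: 0.0326
finger_force: 61.6
```

Emit:
{"fn": "play_rows", "kwargs": {
  "rows": [
    {"gripper":0.025,"x":0,"y":0,"z":0.001,"rx":0,"ry":0,"rz":0},
    {"gripper":0.025,"x":0,"y":0,"z":0,"rx":0,"ry":0,"rz":0},
    {"gripper":0.025,"x":0,"y":0,"z":0,"rx":0,"ry":0,"rz":0}
  ]
}}

```text
t: 10.05
ee_pos: [0.5177, 0.1659, 0.0574]
ee_rot: [0.838, 0.541, 0.037, 0.058]
contact_force: [0.3, -0.1, -1.1]
grip_width: 0.0326
finger_force: 61.7
```

Emit:
{"fn": "play_rows", "kwargs": {
  "rows": [
    {"gripper":0.025,"x":0,"y":-0.002,"z":0,"rx":0,"ry":0,"rz":0},
    {"gripper":0.025,"x":0,"y":-0.002,"z":0,"rx":0,"ry":0,"rz":0},
    {"gripper":0.025,"x":0,"y":-0.002,"z":0,"rx":0,"ry":0,"rz":0},
    {"gripper":0.025,"x":0,"y":0,"z":0,"rx":0,"ry":0,"rz":0},
    {"gripper":0.025,"x":0,"y":0,"z":0,"rx":0,"ry":0,"rz":0}
  ]
}}

```text
t: 10.55
ee_pos: [0.5124, 0.1686, 0.0568]
ee_rot: [0.838, 0.541, 0.038, 0.058]
contact_force: [1.2, 1.0, 1.0]
grip_width: 0.0328
finger_force: 61.9
```

```bash
python3 -c "
from h import *
where()"
```

```text
low [-42.2   2.1  40. ] far [56.9  2.4 53.8] F u,v,z [0.6 1.4 1. ] tiltdeg 7.93 yaw -24.35 t 10.55
```

Emit:
{"fn": "play_rows", "kwargs": {
  "rows": [
    {"gripper":0.025,"x":0,"y":0,"z":-0.0008,"rx":0,"ry":0,"rz":0},
    {"gripper":0.025,"x":0,"y":-0.002,"z":-0.0003,"rx":0,"ry":0,"rz":0},
    {"gripper":0.025,"x":0,"y":-0.002,"z":-0.0003,"rx":0,"ry":0,"rz":0},
    {"gripper":0.025,"x":0,"y":-0.002,"z":-0.0003,"rx":0,"ry":0,"rz":0},
    {"gripper":0.025,"x":0,"y":0,"z":0,"rx":0,"ry":0,"rz":0},
    {"gripper":0.025,"x":0,"y":0,"z":0,"rx":0,"ry":0,"rz":0},
    {"gripper":0.025,"x":0,"y":0,"z":0,"rx":0,"ry":0,"rz":0}
  ]
}}

```text
t: 11.25
ee_pos: [0.507, 0.1705, 0.0574]
ee_rot: [0.838, 0.541, 0.037, 0.058]
contact_force: [2.7, -1.7, -3.3]
grip_width: 0.033
finger_force: 61.3
```

```bash
python3 -c "
from h import *
where()"
```

```text
low [-47.8   1.7  40.6] far [51.2  1.9 54.4] F u,v,z [ 3.1 -0.4 -3.3] tiltdeg 7.94 yaw -24.38 t 11.25
```

Emit:
{"fn": "play_rows", "kwargs": {
  "rows": [
    {"gripper":0.025,"x":0,"y":-0.002,"z":-0.0003,"rx":0,"ry":0,"rz":0},
    {"gripper":0.025,"x":0,"y":-0.002,"z":-0.0003,"rx":0,"ry":0,"rz":0},
    {"gripper":0.025,"x":0,"y":-0.002,"z":-0.0003,"rx":0,"ry":0,"rz":0},
    {"gripper":0.025,"x":0,"y":0,"z":0,"rx":0,"ry":0,"rz":0},
    {"gripper":0.025,"x":0,"y":0,"z":0,"rx":0,"ry":0,"rz":0},
    {"gripper":0.025,"x":0,"y":0,"z":0,"rx":0,"ry":0,"rz":0}
  ]
}}

```text
t: 11.85
ee_pos: [0.5029, 0.1723, 0.0577]
ee_rot: [0.838, 0.54, 0.038, 0.059]
contact_force: [7.2, -3.7, -8.0]
grip_width: 0.0326
finger_force: 60.9
```

```bash
python3 -c "
from h import *
where()"
```

```text
low [-52.3   1.7  40.8] far [46.7  1.9 54.9] F u,v,z [ 8.1 -0.3 -8. ] tiltdeg 8.08 yaw -24.4 t 11.85
```

Emit:
{"fn": "play_rows", "kwargs": {
  "rows": [
    {"gripper":0.025,"x":0,"y":0,"z":0.001,"rx":0,"ry":0,"rz":0},
    {"gripper":0.025,"x":0,"y":-0.001,"z":0,"rx":0,"ry":0,"rz":0},
    {"gripper":0.025,"x":0,"y":-0.001,"z":0,"rx":0,"ry":0,"rz":0},
    {"gripper":0.025,"x":0,"y":0,"z":0,"rx":0,"ry":0,"rz":0},
    {"gripper":0.025,"x":0,"y":0,"z":0,"rx":0,"ry":0,"rz":0}
  ]
}}

```text
t: 12.35
ee_pos: [0.5024, 0.1726, 0.0575]
ee_rot: [0.839, 0.54, 0.039, 0.06]
contact_force: [7.4, -4.6, 0.1]
grip_width: 0.0327
finger_force: 61.7
```

```bash
python3 -c "
from h import *
where()"
```

```text
low [-52.8   1.8  40.5] far [46.1  1.9 54.8] F u,v,z [ 8.6 -1.2  0.1] tiltdeg 8.2 yaw -24.43 t 12.35
```

Emit:
{"fn": "play_rows", "kwargs": {
  "rows": [
    {"gripper":0.025,"x":0,"y":-0.002,"z":-0.0002,"rx":0,"ry":0,"rz":0},
    {"gripper":0.025,"x":0,"y":-0.002,"z":-0.0002,"rx":0,"ry":0,"rz":0},
    {"gripper":0.025,"x":0,"y":-0.001,"z":-0.0001,"rx":0,"ry":0,"rz":0},
    {"gripper":0.025,"x":0,"y":0,"z":0,"rx":0,"ry":0,"rz":0},
    {"gripper":0.025,"x":0,"y":0,"z":0,"rx":0,"ry":0,"rz":0},
    {"gripper":0.025,"x":0,"y":0,"z":0,"rx":0,"ry":0,"rz":0}
  ]
}}

```text
t: 12.95
ee_pos: [0.4994, 0.174, 0.0577]
ee_rot: [0.839, 0.54, 0.04, 0.061]
contact_force: [11.5, -5.7, -2.9]
grip_width: 0.0329
finger_force: 61.3
```

```bash
python3 -c "
from h import *
where()"
```

```text
low [-56.1   1.8  40.6] far [42.9  1.8 55.1] F u,v,z [12.8 -0.4 -2.9] tiltdeg 8.34 yaw -24.46 t 12.95
```

Emit:
{"fn": "play_rows", "kwargs": {
  "rows": [
    {"gripper":0.025,"x":0,"y":-0.002,"z":0,"rx":0,"ry":0,"rz":0},
    {"gripper":0.025,"x":0,"y":-0.002,"z":-0.0002,"rx":0,"ry":0,"rz":0},
    {"gripper":0.025,"x":0,"y":-0.001,"z":-0.0001,"rx":0,"ry":0,"rz":0},
    {"gripper":0.025,"x":0,"y":-0.001,"z":-0.0001,"rx":0,"ry":0,"rz":0},
    {"gripper":0.025,"x":0,"y":0,"z":0,"rx":0,"ry":0,"rz":0},
    {"gripper":0.025,"x":0,"y":0,"z":0,"rx":0,"ry":0,"rz":0}
  ]
}}

```text
t: 13.55
ee_pos: [0.496, 0.1756, 0.0579]
ee_rot: [0.839, 0.54, 0.041, 0.062]
contact_force: [13.9, -8.1, -3.1]
grip_width: 0.0328
finger_force: 61.3
```

```bash
python3 -c "
from h import *
where()"
```

```text
low [-59.8   1.8  40.6] far [39.1  1.8 55.4] F u,v,z [16.  -1.6 -3.1] tiltdeg 8.52 yaw -24.5 t 13.55
```

Emit:
{"fn": "play_rows", "kwargs": {
  "rows": [
    {"gripper":0.025,"x":0,"y":-0.001,"z":0,"rx":0,"ry":0,"rz":0},
    {"gripper":0.025,"x":0,"y":-0.001,"z":0,"rx":0,"ry":0,"rz":0},
    {"gripper":0.025,"x":0,"y":0,"z":0,"rx":0,"ry":0,"rz":0},
    {"gripper":0.025,"x":0,"y":0.0002,"z":0.0009,"rx":1,"ry":0,"rz":0},
    {"gripper":0.025,"x":0,"y":0.0002,"z":0.0009,"rx":1,"ry":0,"rz":0},
    {"gripper":0.025,"x":0,"y":0,"z":0,"rx":0,"ry":0,"rz":0},
    {"gripper":0.025,"x":0,"y":0,"z":0,"rx":0,"ry":0,"rz":0}
  ]
}}

```text
t: 14.25
ee_pos: [0.4959, 0.1756, 0.0562]
ee_rot: [0.84, 0.54, 0.032, 0.048]
contact_force: [15.0, -8.8, -1.7]
grip_width: 0.0327
finger_force: 61.7
```

```bash
python3 -c "
from h import *
where()"
```

```text
low [-60.4   1.8  40.5] far [38.9  1.8 52. ] F u,v,z [17.3 -1.8 -1.7] tiltdeg 6.61 yaw -24.54 t 14.25
```

Emit:
{"fn": "play_rows", "kwargs": {
  "rows": [
    {"gripper":0.025,"x":0,"y":-0.0012,"z":-0.0001,"rx":0,"ry":0,"rz":0},
    {"gripper":0.025,"x":0,"y":0,"z":0,"rx":0,"ry":0,"rz":0},
    {"gripper":0.025,"x":0,"y":0.0001,"z":0.0009,"rx":1,"ry":0,"rz":0},
    {"gripper":0.025,"x":0,"y":0.0001,"z":0.0009,"rx":1,"ry":0,"rz":0},
    {"gripper":0.025,"x":0,"y":0,"z":0,"rx":0,"ry":0,"rz":0},
    {"gripper":0.025,"x":0,"y":0,"z":0,"rx":0,"ry":0,"rz":0}
  ]
}}

```text
t: 14.85
ee_pos: [0.4958, 0.1756, 0.0545]
ee_rot: [0.841, 0.54, 0.023, 0.034]
contact_force: [15.1, -10.2, -0.9]
grip_width: 0.0326
finger_force: 61.9
```

```bash
python3 -c "
from h import *
where()"
```

```text
low [-61.    1.9  40.5] far [38.6  1.8 48.6] F u,v,z [17.9 -3.1 -0.9] tiltdeg 4.69 yaw -24.55 t 14.85
```

Emit:
{"fn": "play_rows", "kwargs": {
  "rows": [
    {"gripper":0.025,"x":0,"y":0.0001,"z":0.0009,"rx":1,"ry":0,"rz":0},
    {"gripper":0.025,"x":0,"y":0,"z":0.0009,"rx":1,"ry":0,"rz":0},
    {"gripper":0.025,"x":0,"y":0,"z":0,"rx":0,"ry":0,"rz":0},
    {"gripper":0.025,"x":0,"y":0,"z":0,"rx":0,"ry":0,"rz":0}
  ]
}}

```text
t: 15.25
ee_pos: [0.4963, 0.1754, 0.0528]
ee_rot: [0.841, 0.54, 0.014, 0.019]
contact_force: [15.5, -10.7, 1.4]
grip_width: 0.0331
finger_force: 62.1
```

```bash
python3 -c "
from h import *
where()"
```

```text
low [-60.9   1.9  40.4] far [39.   1.8 45.2] F u,v,z [18.5 -3.3  1.4] tiltdeg 2.73 yaw -24.55 t 15.25
```

Emit:
{"fn": "play_rows", "kwargs": {
  "rows": [
    {"gripper":0.025,"x":0,"y":0,"z":0.0008,"rx":1,"ry":0,"rz":0},
    {"gripper":0.025,"x":0,"y":0,"z":0.0008,"rx":1,"ry":0,"rz":0},
    {"gripper":0.025,"x":0,"y":0,"z":0.0003,"rx":0.5,"ry":0,"rz":0},
    {"gripper":0.025,"x":0,"y":0,"z":0,"rx":0,"ry":0,"rz":0},
    {"gripper":0.025,"x":0,"y":0,"z":0,"rx":0,"ry":0,"rz":0}
  ]
}}

```text
t: 15.75
ee_pos: [0.4966, 0.1753, 0.0507]
ee_rot: [0.841, 0.541, 0.003, 0.001]
contact_force: [15.7, -10.3, 1.1]
grip_width: 0.0327
finger_force: 62.2
```

```bash
python3 -c "
from h import *
where()"
```

```text
low [-61.1   1.9  40.4] far [38.9  1.8 40.9] F u,v,z [18.5 -2.9  1.1] tiltdeg 0.27 yaw -24.55 t 15.75
```

Emit:
{"fn": "play_rows", "kwargs": {
  "rows": [
    {"gripper":0.025,"x":0,"y":0.002,"z":0,"rx":0,"ry":0,"rz":0},
    {"gripper":0.025,"x":0,"y":0.002,"z":0,"rx":0,"ry":0,"rz":0},
    {"gripper":0.025,"x":0,"y":0.002,"z":0,"rx":0,"ry":0,"rz":0},
    {"gripper":0.025,"x":0,"y":0.002,"z":0,"rx":0,"ry":0,"rz":0},
    {"gripper":0.025,"x":0,"y":0.002,"z":0,"rx":0,"ry":0,"rz":0},
    {"gripper":0.025,"x":0,"y":0,"z":0,"rx":0,"ry":0,"rz":0},
    {"gripper":0.025,"x":0,"y":0,"z":0,"rx":0,"ry":0,"rz":0}
  ]
}}

```text
t: 16.45
ee_pos: [0.5017, 0.173, 0.0502]
ee_rot: [0.841, 0.541, 0.0, -0.001]
contact_force: [7.7, -8.0, 5.9]
grip_width: 0.0328
finger_force: 62.9
```

```bash
python3 -c "
from h import *
where()"
```

```text
low [-55.5   1.9  40.3] far [44.5  1.9 40.1] F u,v,z [10.3 -4.1  5.9] tiltdeg -0.09 yaw -24.48 t 16.45
```

Emit:
{"fn": "play_rows", "kwargs": {
  "rows": [
    {"gripper":0.025,"x":0,"y":0,"z":-0.0007,"rx":0.1,"ry":0,"rz":0},
    {"gripper":0.025,"x":0,"y":0.002,"z":0,"rx":0,"ry":0,"rz":0},
    {"gripper":0.025,"x":0,"y":0.002,"z":0,"rx":0,"ry":0,"rz":0},
    {"gripper":0.025,"x":0,"y":0.001,"z":0,"rx":0,"ry":0,"rz":0},
    {"gripper":0.025,"x":0,"y":0,"z":0,"rx":0,"ry":0,"rz":0},
    {"gripper":0.025,"x":0,"y":0,"z":0,"rx":0,"ry":0,"rz":0}
  ]
}}

```text
t: 17.05
ee_pos: [0.5038, 0.1721, 0.0502]
ee_rot: [0.841, 0.542, -0.002, -0.003]
contact_force: [2.6, -4.4, 5.7]
grip_width: 0.0326
finger_force: 62.8
```

```bash
python3 -c "
from h import *
where()"
```

```text
low [-53.3   1.8  40.6] far [46.7  1.9 39.9] F u,v,z [ 4.2 -2.9  5.7] tiltdeg -0.4 yaw -24.42 t 17.05
```

Emit:
{"fn": "play_rows", "kwargs": {
  "rows": [
    {"gripper":0.025,"x":0,"y":0.001,"z":-0.0005,"rx":-0.4,"ry":0,"rz":0},
    {"gripper":0.025,"x":0,"y":0.0015,"z":0,"rx":0,"ry":0,"rz":0},
    {"gripper":0.025,"x":0,"y":0,"z":0,"rx":0,"ry":0,"rz":0},
    {"gripper":0.025,"x":0,"y":0,"z":0,"rx":0,"ry":0,"rz":0}
  ]
}}

```text
t: 17.45
ee_pos: [0.5044, 0.1718, 0.0502]
ee_rot: [0.841, 0.542, -0.001, -0.001]
contact_force: [1.6, -4.1, 7.8]
grip_width: 0.0328
finger_force: 63.1
```

```bash
python3 -c "
from h import *
where(); snap('scene','s9'); c=snap('side','d9')
def crop(f,u,v,w,h,s): return cv2.resize(cv2.imread(f'pics/{f}.png')[v:v+h,u:u+w],None,fx=s,fy=s,interpolation=cv2.INTER_CUBIC)
cv2.imwrite('pics/c9.png',np.hstack([crop('s9',325,205,100,100,4),crop('d9',260,160,100,100,4)]))"
```

```text
low [-52.6   1.8  40.4] far [47.4  1.9 40.1] F u,v,z [ 3.2 -3.1  7.8] tiltdeg -0.19 yaw -24.41 t 17.45
```

View pics/c9.png

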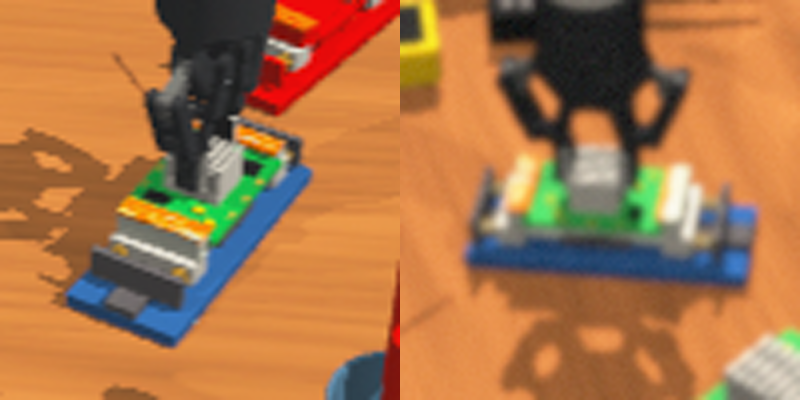

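The board is seated under both lips, sink up. Release gently and rise.

Emit:
{"fn": "play_rows", "kwargs": {
  "rows": [
    {"gripper":0.025,"x":0,"y":0.0008,"z":-0.0008,"rx":-0.1,"ry":0,"rz":0},
    {"gripper":0.036,"x":0,"y":0,"z":0,"rx":0,"ry":0,"rz":0},
    {"gripper":0.042,"x":0,"y":0,"z":0,"rx":0,"ry":0,"rz":0},
    {"gripper":0.047,"x":0,"y":0,"z":0,"rx":0,"ry":0,"rz":0},
    {"gripper":0.047,"x":0,"y":0,"z":0,"rx":0,"ry":0,"rz":0},
    {"gripper":0.047,"x":0,"y":0,"z":0,"rx":0,"ry":0,"rz":0},
    {"gripper":0.047,"x":0,"y":0,"z":0,"rx":0,"ry":0,"rz":0},
    {"gripper":0.047,"x":0,"y":0,"z":0,"rx":0,"ry":0,"rz":0}
  ]
}}

```text
t: 18.35
ee_pos: [0.5042, 0.1721, 0.0499]
ee_rot: [0.84, 0.542, -0.001, -0.001]
contact_force: [0.2, 0.1, 0.5]
grip_width: 0.047
finger_force: 0.0
```

```bash
python3 -c "
from h import *
where()"
```

```text
low [-52.9   1.9  40.1] far [47.1  2.2 39.7] F u,v,z [0.2 0.1 0.5] tiltdeg -0.2 yaw -24.35 t 18.35
```

Emit:
{"fn": "play_rows", "kwargs": {
  "rows": [
    {"gripper":0.047,"x":0,"y":0,"z":-0.005,"rx":0,"ry":0,"rz":0},
    {"gripper":0.047,"x":0,"y":0,"z":-0.015,"rx":0,"ry":0,"rz":0},
    {"gripper":0.047,"x":0,"y":0,"z":-0.03,"rx":0,"ry":0,"rz":0},
    {"gripper":0.047,"x":-0.02,"y":0,"z":-0.04,"rx":0,"ry":0,"rz":0},
    {"gripper":0.047,"x":-0.04,"y":0,"z":-0.04,"rx":0,"ry":0,"rz":0},
    {"gripper":0.047,"x":-0.02,"y":0,"z":-0.01,"rx":0,"ry":0,"rz":0},
    {"gripper":0.047,"x":0,"y":0,"z":0,"rx":0,"ry":0,"rz":0},
    {"gripper":0.047,"x":0,"y":0,"z":0,"rx":0,"ry":0,"rz":0},
    {"gripper":0.047,"x":0,"y":0,"z":0,"rx":0,"ry":0,"rz":0}
  ]
}}

```text
t: 19.25
ee_pos: [0.4735, 0.1043, 0.1851]
ee_rot: [0.84, 0.543, -0.001, -0.002]
contact_force: [-0.3, 0.7, 0.3]
grip_width: 0.0469
finger_force: 0.0
```

```bash
python3 -c "
from h import *
snap('wrist','w9')"
```

```text
(no output)
```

View pics/w9.png

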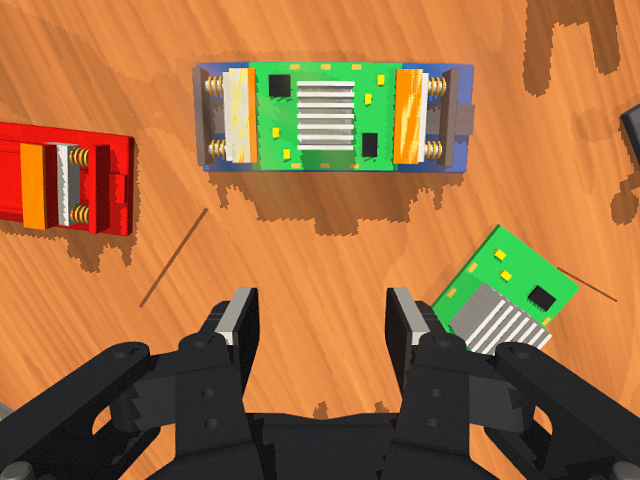

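Final view: the board (249–402, 62–171 px) is square and central under both orange lips, and the gripper is clear. Handing in.

```bash
python3 -c "
from h import *
print(ticket.finish_job())"
```

```text
the job is handed in; nothing more can be done
None
```

The board is mounted in the blue vice, heat sink up, under both lips and centred by eye. The gripper is clear and the job is handed in; the hand-in call returned no score. The highest push read at the wrist was about 19 N, against the 22 N limit.

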